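Load and tighten the curd press

ROBOT

A 6-joint arm with a two-finger parallel gripper is mounted at the origin on the work surface. World frame = base frame: x ahead of the robot, y to its left, z up, the work surface at z = 0. Lengths are in m, angles in rad, forces in N, time in s.
With the tool pointing down it reaches from about 0.3 to 0.825 m from the base axis. Payload 5.4 kg.
Tool frame: the origin (TCP) lies at the very end of the fingers, on their centre line; the grasp point (between the pads) lies 19 mm behind it; z points along the fingers, x is the direction in which the jaws open and shut, and the axes are right-handed (so a half turn about z gives the same grasp; the last joint's range is limited). The gripper opens to 92 mm and grips with 3 to 60 N. Pads are 20 mm wide; open, the fingers measure 128 mm over their backs; the gripper's body (75 mm by 189 mm) begins 69 mm behind the grasp point.
Start: joints at [-1.398, 0.158, 1.597, -0, 1.386, -0.21], TCP at [0.215, -0.533, 0.215] pointing down, gripper open.
Joint ranges: [-2.91, 2.91], [-0.94, 2.29], [0.18, 2.7], [-1.29, 4.43], [0.17, 2.64], [-3, 3]. Speed limits (rad/s): [2.57, 2.57, 3.14, 3.14, 3.14, 3.14].

INTERFACE

Orientations are given as a rotation vector (axis times angle).
In Python, from workcell import bot gives the robot as it stands. Calls block until the motion is done:
- bot.goto(position, orientation): joint-space move of the TCP to a pose.
- bot.line_to(position, rot=None, max_speed=0.15): straight line of the TCP; rot=None keeps the orientation; max_speed is the mean speed in m/s.
- bot.set_joints(angles): joint-space move.
- bot.set_gripper(opening, newtons=None): opening from 0.0 (shut) to 1.0 (fully open); newtons is the grip in N (None keeps the last); returns when the fingers have stopped.
- bot.hold(seconds).
- bot.inverse_kinematics(position, orientation): joint angles nearest the present ones, or None.
- bot.read_camera(name): name is "side" or "top"; returns a dict with "pixels" (420x560x3 uint8, blue, green, red), "fx", "fy", "cx", "cy" (pixels), "R" (3x3) and "t" (3): a world point X has camera coordinates R X + t. Camera axes: x right, y down, z forward; pixel columns grow to the right and rows downward; lengths in m; the calibration is good to about 2 mm. A picture is of the moment at which its call begins. There is no depth.
A pose or a line that the arm cannot do raises bot.MotionError and nothing moves.
- bot.job_done(): hands the job in, once; it reports no verdict.
Readings, each from a call of its own:
- bot.current_clock(): time.
- bot.current_joints(): joint angles.
- bot.current_joint_vel(): joint speeds.
- bot.current_effort(): joint torques, N m.
- bot.current_ee_pos(): TCP position.
- bot.current_tool_rot(): TCP orientation.
- bot.current_contact_force(): force on the tool from outside, world axes, zero at the start.
- bot.current_ft_torque(): the same for the moment, N m.
- bot.current_opening(): opening from 0.0 (shut) to 1.0 (fully open).
Only numpy, scipy, OpenCV 4.12 (cv2) and the standard library are available. Lean on these libraries where they do the work, as an engineer would, in place of code of your own. Each camera call takes 0.05 s, during which the arm holds its last target. There are 200 camera calls.

TASK

Slide the square mould with the long handle all the way into the little screw press until it meets the back stop, then turn the press's T-handle clockwise, changing from one end of its bar to the other as often as needed, until the foot bears firmly on the mould's lid (a press of about 20 N), without overtightening or forcing anything. Let go, leave the mould in the press, and do not disturb the other kitchen things.

Things in the scene. Friction and masses are not known exactly. Their poses are not given: they have to be found in the camera images.
- seat (a point): Where the mould belongs: on the upper face of the press's wooden bed, straight under the screw's axis (within 1 mm). Its +x axis points from the open loading side into the press, +y to the left of that, z up. The back stop, 14 mm high, has its face at x = +32 mm, so the mould is home when its centre is at x = 0.
- bed: The press's fixed wooden board, 20 mm thick, reaching from 160 mm before to 60 mm behind the seat, 190 mm wide; origin on the table under the seat, axes as the seat's. Two guide rails, 8 mm high and 69 mm apart, run from x = -31 to +35 mm; flared mouths, some 18 mm wider in all, reach out to x = -54 mm.
- head: The fixed press frame: two 14 mm steel posts 80 mm either side of the seat (along its y), carrying a crossbar 200 mm long and 34 mm wide. Origin over the seat at the bed's top within 1 mm, axes as the seat's; crossbar underside 96 mm and top 116 mm above the origin, with nuts and a collar up to 128 mm.
- mould_mid (a point): Centre, half-way up, of a closed steel curd mould with a wooden lid fixed on top: 64 x 64 mm, 50 mm high in all, so the lid's top is 25 mm above this point; 0.3 to 0.5 kg, loose, standing on the bed before the press. +x is the way it goes in. Its flat handle sticks out along -x to x = -156 mm, 12 mm wide (y), 10 mm high, its centre line 7 mm above this point.
- mould_grip (a point): Good place to take the mould's handle: on its centre line, 130 mm from the mould's centre, 12 mm wide across y, 52 mm above the table, overhanging the bed's front edge at the start and lying outside the press frame when the mould is home. Axes as mould_mid.
- mould: The same mould; origin at the centre of its underside, axes as for mould_mid.
- screw: Steel press screw with its T-handle, captive in the crossbar. Origin: centre of the underside of its round foot (52 mm across); z up the axis; the T-bar lies along its y, 133 mm above the origin. Clockwise from above (negative yaw) drives it down 10 mm a turn; it stays where left. At the start the foot is 8 to 12 mm above the lid's height: 0.8 to 1.2 turns.
- bar_mid (a point): Middle of the T-bar on the screw's axis, axes as screw, bar along y: 10 mm thick, 144 mm between the centres of its 16 mm end balls, hub 24 mm across. Pushed slowly 50 mm out it turns freely at 1.5 to 2 N. Once the foot meets the lid each 0.1 rad adds about 13 N of press, and the push needed rises steadily: about 3.5 N at a press of 9 N, 6 N at 20 N, 8.5 N at 35 N (give or take a fifth).
- kettle: Red enamel kettle, 180 mm across, 200 mm high with its bail; bystander. Origin at the underside's centre.
- rolling_pin: Wooden rolling pin, 390 mm long, 48 mm thick, lying along its x; bystander. Origin below its middle.
- sugar_bowl: White ceramic sugar bowl with a closed flip lid, 96 mm across, 92 mm high; bystander. Origin at the underside's centre.
- ladle: Steel ladle, 350 mm long, lying along its x with the bowl (80 mm) to +x; bystander.
- tongs: Spring tongs of steel, 230 mm long, lying along x, 12 mm high; bystander.
- mug: White mug, 80 mm across, 90 mm high, handle to +y; bystander.
Mind the look-alikes: they are no part of the job. Leave any pink look-alike of the mould alone.

How it is judged:
By the outcome, as a careful person would: the job done as asked, in the order asked, and still so for the second after the job is handed in, with the robot touching nothing.
It also fails if it takes over 72 s, if anything falls off the work surface, if the arm or the gripper's body presses on something with over 40 N, if the wrist force passes 120 N, or if a joint passes its speed limit or range.

## Working session

There is one attempt and no reset: what is moved stays moved. The work goes in short steps, each a Python script; the robot and the scene stay as the last script left them, time stands still between calls to the robot, and variables do not carry over. Pictures are saved under pics/ and viewed, about 8 in all and at most 12, crops included, and the job is handed in when it is done.

```bash
ls; mkdir -p pics; python3 - <<'E'
from workcell import bot
import cv2,numpy as np
for n in("top","side"):
    c=bot.read_camera(n); cv2.imwrite(f"pics/{n}0.png",c["pixels"])
    print(n,c["fx"],c["fy"],c["cx"],c["cy"],np.round(c["R"],4).tolist(),c["t"])
print(bot.current_clock(),bot.current_tool_rot(),bot.current_contact_force())
E
```

```text
pics
top 509.3502986440667 509.3502986440667 287.03794604621794 205.66993196189404 [[0.023, -0.9995, -0.0226], [-0.9918, -0.02, -0.1263], [0.1258, 0.0253, -0.9917]] [-0.03206036  0.57331527  1.37949204]
side 438.0710494470803 438.0710494470803 284.28499157770244 203.96578246644933 [[0.8617, -0.5074, 0.0076], [-0.3639, -0.6283, -0.6877], [0.3537, 0.5898, -0.726]] [-0.49332129  0.26487701  1.33685979]
0.1 [-2.60252334e+00  1.75760532e+00  1.80271358e-03] [-0.06820434 -0.59884611  0.11357722]
```

View pics/top0.png

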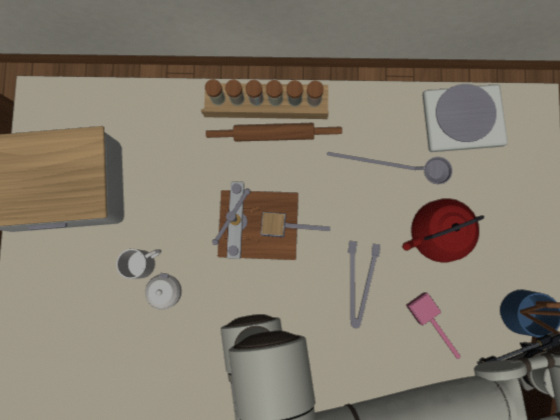

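View pics/side0.png

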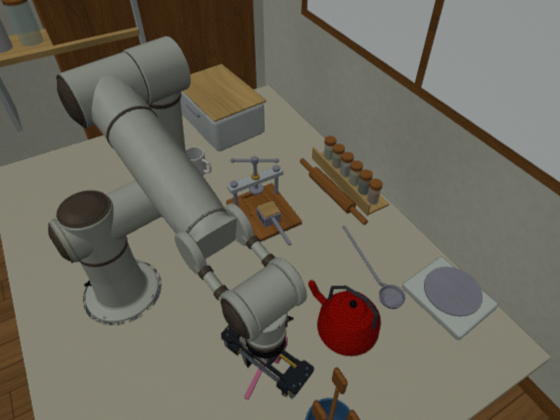

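The top view shows the press bed at about (258,225), the mould lid at (273,224) with its handle running to (329,228), the crossbar at u≈236 and the T-bar from (215,242) to (248,191). The pink decoy is at (425,310). The way in is image-left, which is world +y. Next I'll enlarge and measure.

```bash
cat > h.py <<'E'
from workcell import bot
import cv2,numpy as np
def ray(c,u,v,z):
    d=c["R"].T@np.array([(u-c["cx"])/c["fx"],(v-c["cy"])/c["fy"],1]); o=-c["R"].T@c["t"]
    return o+d*(z-o[2])/d[2]
def proj(c,X):
    p=c["R"]@np.asarray(X)+c["t"]; return np.array([c["fx"]*p[0]/p[2]+c["cx"],c["fy"]*p[1]/p[2]+c["cy"]])
def crop(c,u,v,w,h,k): return cv2.resize(c["pixels"][v:v+h,u:u+w],None,fx=k,fy=k,interpolation=cv2.INTER_CUBIC)
E
python3 - <<'E'
from h import *
t=bot.read_camera("top"); s=bot.read_camera("side")
a=crop(t,205,180,133,88,6); cv2.imwrite("pics/a.png",a)
b=crop(s,215,145,100,100,6); cv2.imwrite("pics/b.png",b)
hsv=cv2.cvtColor(t["pixels"],cv2.COLOR_BGR2HSV)
for (u,v) in[(273,224),(240,250),(290,250),(310,227),(236,255)]: print(u,v,hsv[v,u])
E
```

```text
273 224 [ 17 103 129]
240 250 [ 13  17 107]
290 250 [ 12 141 105]
310 227 [125  14 113]
236 255 [105   4 134]
```

View pics/a.png

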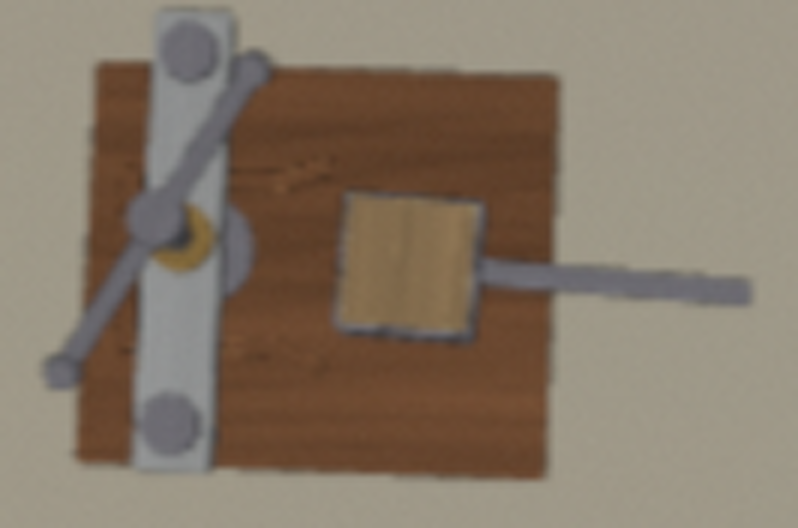

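View pics/b.png

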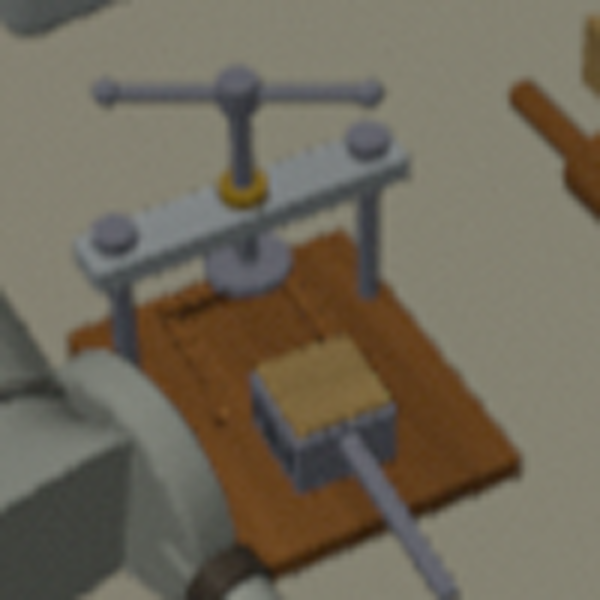

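The crops show the bed corners, lid corners, T-bar balls, crossbar nuts and handle tip clearly. I'll turn them into world points and check the sizes.

```bash
python3 - <<'E'
from h import *
t=bot.read_camera("top"); s=bot.read_camera("side")
A=lambda x,y,z: ray(t,205+(x+.5)/6-.5,180+(y+.5)/6-.5,z)
B=lambda x,y,z: ray(s,215+(x+.5)/6-.5,145+(y+.5)/6-.5,z)
np.set_printoptions(precision=4,suppress=True)
bed=[A(*p,.02)[:2] for p in[(97,62),(558,76),(546,478),(78,462)]]
print("bed",np.array(bed),[np.linalg.norm(bed[i]-bed[(i+1)%4]) for i in range(4)])
ax=-((bed[1]-bed[0])+(bed[2]-bed[3]));ax/=np.linalg.norm(ax);print("axis x",ax,np.arctan2(ax[1],ax[0]))
e=(np.mean(bed,0)+ax*.05);print("seat from bed",e)
cb=[A(*p,.136)[:2] for p in[(157,8),(233,13),(212,470),(135,468)]];print("seat crossbar",np.mean(cb,0),np.linalg.norm(cb[0]-cb[3]))
n=[A(190,52,.146)[:2],A(171,423,.146)[:2]];print("nuts",n,np.mean(n,0),np.linalg.norm(n[0]-n[1]))
lid=np.array([A(*p,.07)[:2] for p in[(345,192),(485,203),(474,342),(335,329)]])
m=lid.mean(0);print("lid",m,[np.linalg.norm(lid[i]-lid[(i+1)%4]) for i in range(4)])
mx=lid[0]-lid[1]+lid[3]-lid[2];print("mould yaw",np.arctan2(mx[1],mx[0]))
h=A(751,292,.057)[:2];print("handle end",h,np.linalg.norm(h-m),np.arctan2(*(m-h)[::-1]))
print("lid side",np.mean([B(*p,.07) for p in[(252,375),(352,340),(395,405),(303,438)]],0))
for z in(.205,.213,.221):
  a,b,c=A(257,67,z),A(62,371,z),A(158,217,z)
  d,e,f=B(368,92,z),B(106,92,z),B(237,92,z)
  print(z,"top",a,b,(a+b)/2,c,np.linalg.norm(a-b),"side",d,e,(d+e)/2)
E
```

```text
bed [[ 0.6171  0.1694]
 [ 0.6146 -0.0481]
 [ 0.4267 -0.0464]
 [ 0.4292  0.1708]] [np.float64(0.21751879636838395), np.float64(0.18796456756990665), np.float64(0.21723068788042996), np.float64(0.1879000231076951)]
axis x [0.0114 0.9999] 1.5594425386427646
seat from bed [0.5224 0.1114]
seat crossbar [0.5234 0.1103] 0.19875951338642064
nuts [array([0.6025, 0.1095]), array([0.4435, 0.1119])] [0.523  0.1107] 0.1590605632013096
lid [0.519  0.0166] [np.float64(0.06348318708226776), np.float64(0.06291091814779771), np.float64(0.06275861616068405), np.float64(0.06207983665049682)]
mould yaw 1.5057793254323593
handle end [ 0.5117 -0.1377] 0.1544425974597808 1.5237294573920357
lid side [0.5199 0.0145 0.07  ]
0.205 top [0.5874 0.0742 0.205 ] [0.4613 0.1493 0.205 ] [0.5244 0.1118 0.205 ] [0.5248 0.1126 0.205 ] 0.14673489693290198 side [0.59   0.0873 0.205 ] [0.4651 0.1593 0.205 ] [0.5276 0.1233 0.205 ]
0.213 top [0.5862 0.0734 0.213 ] [0.4609 0.148  0.213 ] [0.5236 0.1107 0.213 ] [0.524  0.1115 0.213 ] 0.14578422773825836 side [0.5854 0.0792 0.213 ] [0.4616 0.1507 0.213 ] [0.5235 0.1149 0.213 ]
0.221 top [0.5849 0.0726 0.221 ] [0.4605 0.1466 0.221 ] [0.5227 0.1096 0.221 ] [0.5232 0.1104 0.221 ] 0.1448335585436147 side [0.5809 0.0711 0.221 ] [0.4581 0.142  0.221 ] [0.5195 0.1066 0.221 ]
```

The measurements agree with the given sizes to about 2 mm: seat ≈ (0.523, 0.111), yaw 1.557; mould ≈ (0.519, 0.0166), yaw 1.515; bar angle −0.54. Now I'll grasp the handle, going high over the kettle.

```bash
cat >> h.py <<'E'
from scipy.spatial.transform import Rotation as Ro
np.set_printoptions(precision=3,suppress=True)
S=np.array([.5232,.1107]); YAW=1.557
def down(a):
    c,s=np.cos(a),np.sin(a)
    return Ro.from_matrix(np.array([[c,s,0],[s,-c,0],[0,0,-1]])).as_rotvec()
def grip_pose(x,y,dyaw,z=.035):
    "tool pose for mould centre at seat coords (x,y), yaw dyaw"
    c,s=np.cos(YAW),np.sin(YAW)
    m=S+np.array([c*x-s*y,s*x+c*y]); w=YAW+dyaw
    g=m-.13*np.array([np.cos(w),np.sin(w)])
    return np.r_[g,z],down(w-np.pi/2)
E
python3 - <<'E'
from h import *
x,y=-.094,.0029
p,r=grip_pose(x,y,-.042); print(p)
q=bot.current_ee_pos(); bot.line_to([q[0],q[1],.34],max_speed=.3)
bot.goto([p[0],p[1],.30],r); bot.set_gripper(.5)
bot.line_to([p[0],p[1],.10],max_speed=.25)
print(bot.current_joints(),bot.current_contact_force())
bot.line_to(p,max_speed=.1)
print(bot.current_contact_force()); bot.set_gripper(0,25)
print(bot.current_opening(),bot.current_contact_force(),bot.current_ft_torque(),bot.current_ee_pos(),bot.current_clock())
t=bot.read_camera("top");s=bot.read_camera("side")
cv2.imwrite("pics/c.png",np.hstack([crop(t,205,170,150,110,2.6),crop(s,205,145,130,110,2.6)]))
E
```

```text
[ 0.512 -0.113  0.035]
[-0.448  0.147  1.846 -0.     1.147 -0.392] [ 0.285 -0.339 -0.556]
[0.553 0.5   0.209]
0.12814858347216024 [ 0.868 -0.008  0.356] [ 0.029 -0.069 -0.039] [ 0.512 -0.113  0.035] 5.9
```

View pics/c.png

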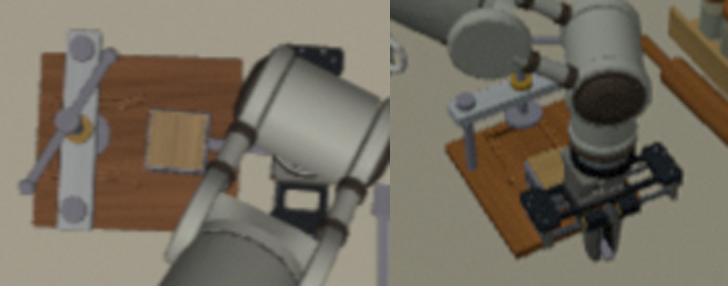

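The handle is gripped (opening ≈ 11.8 mm) and the mould stands before the mouth. Next I align it, then slide it in while watching the force.

```bash
python3 - <<'E'
from h import *
u=np.array([np.cos(YAW),np.sin(YAW),0])
def st(m): print(m,bot.current_contact_force(),bot.current_ft_torque(),bot.current_ee_pos(),round(bot.current_clock(),2))
p,r=grip_pose(-.088,0,0); bot.line_to(p,r,max_speed=.04); st("al")
for x in(-.07,-.055,-.04,-.03,-.02,-.012,-.006):
    p,r=grip_pose(x,0,0); bot.line_to(p,r,max_speed=.05); st(x)
    if np.linalg.norm(bot.current_contact_force()[:2])>12: print("STOP");break
else:
  f0=bot.current_contact_force()@u
  for x in np.arange(-.005,.0061,.001):
    p,r=grip_pose(x,0,0); bot.line_to(p,r,max_speed=.02); st(round(x,4))
    if f0-bot.current_contact_force()@u>5: print("home");break
E
```

```text
al [-0.355 -1.271  1.63 ] [-0.231 -0.017  0.101] [ 0.52  -0.107  0.035] 6.41
-0.07 [0.274 1.521 0.568] [ 0.254 -0.266 -0.087] [ 0.52  -0.088  0.035] 6.92
-0.055 [0.882 1.17  0.879] [ 0.121 -0.279 -0.066] [ 0.521 -0.073  0.035] 7.37
-0.04 [1.189 0.311 1.623] [ 0.083 -0.219 -0.029] [ 0.521 -0.058  0.035] 7.82
-0.03 [2.072 0.383 2.014] [ 0.063 -0.28  -0.104] [ 0.521 -0.049  0.035] 8.17
-0.02 [ 0.835 -0.022  1.062] [ 0.016 -0.208 -0.034] [ 0.521 -0.039  0.035] 8.52
-0.012 [1.341 0.491 1.767] [-0.019 -0.211 -0.069] [ 0.521 -0.031  0.035] 8.82
-0.006 [ 1.046 -1.185  1.467] [-0.165 -0.199  0.002] [ 0.521 -0.025  0.035] 9.09
-0.005 [ 0.138 -4.107  1.539] [-0.653 -0.117 -0.031] [ 0.521 -0.025  0.035] 9.34
-0.004 [ 0.197 -4.815  2.521] [-0.685 -0.102  0.017] [ 0.521 -0.023  0.035] 9.59
-0.003 [-0.233 -3.557  1.891] [-0.643 -0.144 -0.011] [ 0.521 -0.022  0.035] 9.84
-0.002 [ 0.207 -3.538  2.057] [-0.636 -0.137 -0.003] [ 0.521 -0.021  0.035] 10.09
-0.001 [-0.288 -3.047  1.907] [-0.599 -0.086 -0.038] [ 0.521 -0.02   0.035] 10.34
0.0 [ 0.569 -3.97   2.942] [-0.636 -0.176 -0.016] [ 0.521 -0.019  0.035] 10.59
0.001 [ 0.224 -5.776  0.944] [-1.073 -0.156  0.059] [ 0.522 -0.019  0.035] 10.84
0.002 [-0.313 -9.404  0.967] [-1.659 -0.062 -0.001] [ 0.522 -0.019  0.035] 11.09
home
```

The force stays at about 3.5 N of sliding friction, then rises to 5.8 and 9.4 N at x ≈ +0.5 mm with no further travel, so the mould has met the back stop. I'll release, retreat and check.

```bash
python3 - <<'E'
from h import *
bot.set_gripper(.5); p=bot.current_ee_pos()
bot.line_to([p[0],p[1],.12],max_speed=.2)
bot.line_to([p[0],p[1]-.06,.32],max_speed=.35)
print(bot.current_contact_force(),bot.current_clock())
t=bot.read_camera("top");s=bot.read_camera("side")
cv2.imwrite("pics/d.png",np.hstack([crop(t,205,175,100,100,4),crop(s,210,145,100,100,4)]))
E
```

```text
[-0.232  0.632 -0.527] 13.075
```

View pics/d.png

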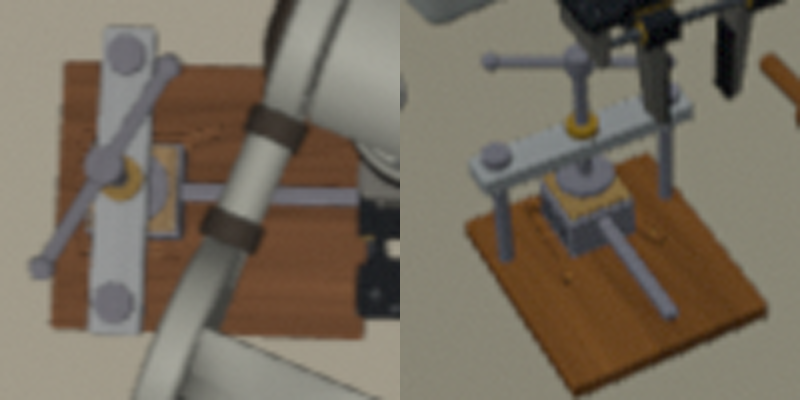

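The mould sits square under the foot, its lid edge parallel to the crossbar, and the T-bar is unmoved (balls at crop (170,67) and (41,268)). Now the first sweep: straddle the far end and follow the arc, logging the tangential force.

```bash
cat >> h.py <<'E'
R,D=.05,.0088
def bar_pose(phi,z,d=D):
    r=np.array([np.cos(phi),np.sin(phi)]); t=np.array([np.sin(phi),-np.cos(phi)])
    return np.r_[S+R*r+d*t,z],down(phi+np.pi/2)
def push(phi):
    f=bot.current_contact_force(); return -(f[0]*np.sin(phi)-f[1]*np.cos(phi)), f[0]*np.cos(phi)+f[1]*np.sin(phi), f[2]
def sweep(phi,a,b,step,speed,z0,lim):
    "phi: angle of used end at turned=0 ; turn from a to b"
    n=int(np.ceil((b-a)/step-1e-9)); 
    for w in np.linspace(a,b,n+1)[1:]:
        p,r=bar_pose(phi-w,z0-.01*w/(2*np.pi)); bot.line_to(p,r,max_speed=speed)
        f=push(phi-w); print(round(w,3),np.array(f))
        if f[0]>lim: print("limit"); break
    return w
E
python3 - <<'E'
from h import *
phi=-.538; z0=.194
p,r=bar_pose(phi,.27,0); bot.goto(p,r); bot.set_gripper(.3); print(bot.current_joints(),bot.current_opening())
print("free",push(phi))
bot.line_to([p[0],p[1],z0],max_speed=.15); print("in",push(phi),bot.current_clock())
p,r=bar_pose(phi,z0); bot.line_to(p,r,max_speed=.03); print("touch",push(phi))
w=sweep(phi,0,3.2,.2,.06,z0,4.5)
print(bot.current_joints(),bot.current_clock())
E
```

```text
[-0.063  0.12   1.53  -0.     1.491 -1.094] 0.3015754328022966
free (np.float64(0.6896512925828273), np.float64(-0.005411365421159886), np.float64(-0.33342986999735424))
in (np.float64(-0.5387042844799946), np.float64(-0.5237615224121768), np.float64(0.3629147278381773)) 15.025
touch (np.float64(0.5878409667974864), np.float64(0.07500009872380067), np.float64(-0.14458101371808255))
0.2 [-0.556  0.538 -0.802]
0.4 [ 0.443 -0.371  0.284]
0.6 [-0.682  0.443 -0.319]
0.8 [-1.147  0.128  0.013]
1.0 [-0.384  0.278  0.535]
1.2 [ 0.017 -0.038  0.392]
1.4 [ 0.444 -0.563  1.008]
1.6 [-0.11   0.232 -0.09 ]
1.8 [-0.312 -0.001 -0.577]
2.0 [-0.346 -0.235  0.3  ]
2.2 [ 0.127 -1.143 -0.167]
2.4 [-0.316 -0.144 -0.353]
2.6 [ 0.652 -0.24  -0.259]
2.8 [ 0.144 -0.478  0.932]
3.0 [ 0.383 -0.232  0.17 ]
3.2 [-0.18   0.51  -0.022]
[0.053 0.005 1.812 0.    1.325 2.215] 21.0667
```

```bash
python3 - <<'E'
from h import *
t=bot.read_camera("top");s=bot.read_camera("side")
cv2.imwrite("pics/e.png",np.hstack([crop(t,195,165,100,100,4),crop(s,210,125,100,100,4)]))
E
```

```text
(no output)
```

View pics/e.png

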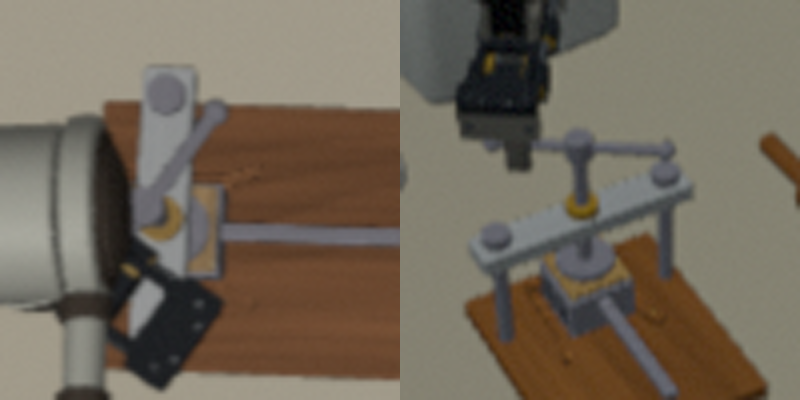

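The bar has turned: the opposite ball is now at (248.4,192.6) against (247.4,190.8) before, consistent with 3.2 rad = π + 0.06, and the hub sits lower. Readings after fast moves settle near zero, while slow small steps (as in the slide) hold the true force. So I change ends, go coarse to 4.7 rad, then take slow steps.

```bash
cat >> h.py <<'E'
def favg(phi,n=4):
    o=[]
    for _ in range(n): o.append(push(phi)[0]); bot.hold(.02)
    return np.mean(o)
def fine(phi,w,end,z0,stop,bias=0):
    prev=0
    while w<end:
        w+=.05 if prev<2.7 else .02
        p,r=bar_pose(phi-w,z0-.01*w/(2*np.pi)); bot.line_to(p,r,max_speed=.02)
        prev=favg(phi-w)-bias; print(f"{w:.3f}:{prev:.2f}",end="  ")
        if prev>stop: print("STOP"); break
    print(bot.current_clock()); return w
E
python3 - <<'E'
from h import *
z0=.194; w=3.2; phi=-.538
p,r=bar_pose(phi-w,z0-.005,0); bot.line_to(p,r,max_speed=.05)
bot.line_to([p[0],p[1],.26],max_speed=.25)
phi+=np.pi
p,r=bar_pose(phi-w,.26,0); bot.goto(p,r); print(bot.current_joints(),bot.current_clock())
b=favg(phi-w); print("bias",b)
bot.line_to([p[0],p[1],z0-.005],max_speed=.15)
p,r=bar_pose(phi-w,z0-.005); bot.line_to(p,r,max_speed=.05); print("touch",favg(phi-w))
sweep(phi,w,4.7,.25,.06,z0,4.5)
w=fine(phi,4.7,6.6,z0,4.5)
E
```

```text
[-0.066  0.12   1.551  0.     1.472 -1.041] 24.6583
bias -0.12467777468241148
touch 0.2623466269505444
3.45 [ 0.033 -0.292 -0.125]
3.7 [-0.118 -0.186 -0.263]
3.95 [ 0.541 -0.179 -0.009]
4.2 [-0.12  -0.246 -0.443]
4.45 [-0.014 -0.065  0.325]
4.7 [ 0.368 -0.996 -0.359]
4.750:0.97  4.800:0.54  4.850:0.65  4.900:0.59  4.950:0.23  5.000:0.92  5.050:0.52  5.100:0.44  5.150:0.76  5.200:0.34  5.250:0.33  5.300:0.75  5.350:0.91  5.400:0.66  5.450:0.27  5.500:0.93  5.550:0.58  5.600:0.86  5.650:0.74  5.700:0.98  5.750:0.93  5.800:0.23  5.850:0.61  5.900:0.53  5.950:0.64  6.000:0.40  6.050:0.50  6.100:0.63  6.150:0.76  6.200:0.59  6.250:0.65  6.300:0.66  6.350:1.31  6.400:3.38  6.420:4.49  6.440:4.74  STOP
40.3917
```

The foot met the lid at about w≈6.34. The push is now 4.7 N, a press of roughly 12 N. I'll continue in 0.02 rad steps, tracking the true tool angle as well.

```bash
python3 - <<'E'
from h import *
z0=.194; phi=-.538+np.pi; w=6.44
def lag(w):
    p,r=bar_pose(phi-w,0); e=bot.current_ee_pos(); a=phi-w
    return ((p-e)[:2]@[np.sin(a),-np.cos(a)])/R
print(w,"lag",lag(w),favg(phi-w))
while w<6.53:
    w+=.02
    p,r=bar_pose(phi-w,z0-.01*w/(2*np.pi)); bot.line_to(p,r,max_speed=.02)
    f=favg(phi-w,6); l=lag(w); print(f"{w:.3f} push {f:.2f} lag {l:.3f} actual {w-l:.3f} tz {bot.current_ft_torque()[2]:.2f}")
    if f>5.8: break
print(bot.current_clock())
E
```

```text
6.44 lag 0.002987335855355332 4.461149373889888
6.460 push 5.14 lag 0.004 actual 6.456 tz 0.04
6.480 push 5.99 lag 0.006 actual 6.474 tz 0.03
41.1583
```

Both estimates agree: about 18 N from the angle and 20 N from the push. I'll add a final 0.01 rad, then back off, lift away and check.

```bash
python3 - <<'E'
from h import *
z0=.194; phi=-.538+np.pi; w=6.49
z=z0-.01*w/(2*np.pi)
p,r=bar_pose(phi-w,z); bot.line_to(p,r,max_speed=.02); print("push",favg(phi-w,6))
p,r=bar_pose(phi-w,z,0); bot.line_to(p,r,max_speed=.03); print("free",favg(phi-w))
bot.line_to([p[0],p[1],.28],max_speed=.2)
bot.line_to([.40,-.12,.36],max_speed=.35)
bot.hold(.3); print(bot.current_contact_force(),bot.current_clock())
t=bot.read_camera("top");s=bot.read_camera("side")
cv2.imwrite("pics/f.png",np.hstack([crop(t,205,165,100,100,4),crop(s,210,145,100,100,4)])); cv2.imwrite("pics/g.png",t["pixels"])
E
```

```text
push 5.864203278067856
free -0.04937428264443845
[0.02  0.05  0.088] 43.925
```

View pics/f.png

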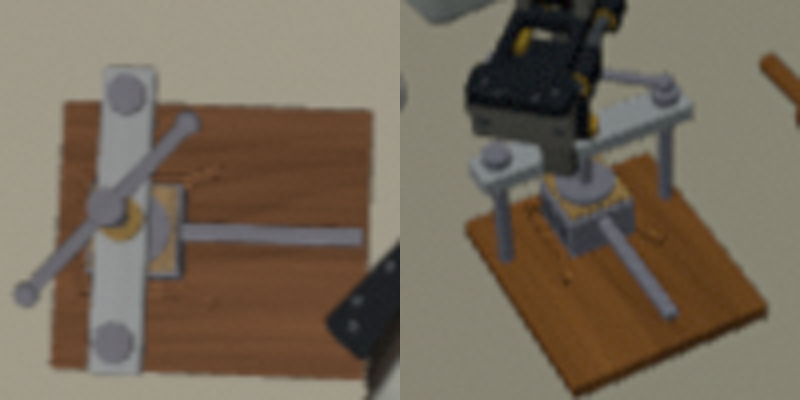

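View pics/g.png

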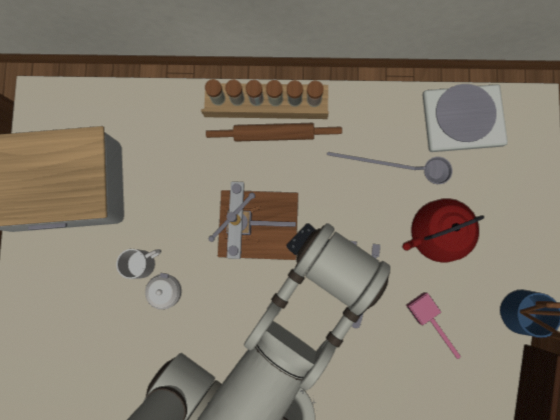

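```bash
python3 - <<'E'
from h import *
t=bot.read_camera("top")
A=lambda x,y,z: ray(t,205+(x+.5)/4-.5,165+(y+.5)/4-.5,z)
a,b=A(189,122,.203),A(27,295,.203); v=a-b; print("bar angle",np.arctan2(v[1],v[0]),"expected",-.538-6.49+2*np.pi,np.linalg.norm(v),(a+b)/2)
h=A(362,237,.057)[:2]-S; u=np.array([np.cos(YAW),np.sin(YAW)]); print("handle end seat-x",h@u,"lat",h@[-u[1],u[0]])
bot.job_done(); print(bot.current_clock())
E
```

```text
bar angle -0.7219862676724723 expected -0.7448146928204142 0.14446008946268477 [0.523 0.111 0.203]
handle end seat-x -0.1541155791319249 lat -0.0005993208189512412
the job is handed in; nothing more can be done
the job is handed in; nothing more can be done
```

The mould is against the back stop, the press is tightened to roughly 20 N, and I handed the job in at about 44 s of the 72 s allowed.

**What I did:**
- **Mould:** I took it by the handle, squared it up and slid it in. Sliding took about 3.5 N. At the stop the force rose to 9.4 N with no further travel, so I released it there.
- **T-handle:** I turned it clockwise 3.2 rad pushing one end of the bar, then changed to the other end. The foot met the lid at about 6.34 rad and I stopped at 6.49 rad in all.
- **Finish:** I let go and withdrew the arm.

**Last checks:**
- **Press:** The final push was 5.9 N, which corresponds to about 20 N. The angle past contact, about 0.14–0.15 rad, gives 18–19 N.
- **T-bar angle:** The last picture put the bar at -0.72 rad where I expected -0.74, which agrees within picture accuracy.
- **Mould home:** The handle tip measured -154 mm against the nominal -156 mm, 0.6 mm off to the side, within camera accuracy.
- **Robot clear:** The wrist force was about 0 N after withdrawing.
- **Other things:** The kettle, rolling pin, ladle, sugar bowl, mug and pink look-alike looked unmoved. The arm partly hid the tongs in the final top view, and I did not measure them again.

**One disagreement:** With the arm at rest, the push while the bar turned freely read only about 0.6 N, against the 1.5–2 N given. The resting force readings may therefore be slightly low, which would make the true press a little above what the push suggests. That is why I checked it against the angle as well.

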